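# Clear the microscope bench into its trays

## Robot

A 6-joint arm with a two-finger parallel gripper is mounted at the origin on the work surface. World frame = base frame: x ahead of the robot, y to its left, z up, the work surface at z = 0. Lengths are in m, angles in degrees, forces in N, time in s.
With the tool pointing down it reaches from about 0.35 to 0.875 m from the base axis. Payload 4.2 kg.
Tool frame: the origin (TCP) lies at the very end of the fingers, on their centre line; the grasp point (between the pads) lies r.grip_point_offset behind it (r.grip_point_offset is the distance from the TCP to the grasp point, in m); z points along the fingers, y is the line along which they close (so a half turn about z gives the same grasp; the last joint's range is limited). The gripper opens to 87 mm and grips with 3 to 60 N. Pads are 19 mm wide; open, the fingers measure 117 mm over their backs; the gripper's body (75 mm by 190 mm) begins 51 mm behind the grasp point.
Start: joints at [-62.017, 22.042, 0.453, 0, -68.411, -14.817], TCP at [0.142, -0.609, 0.223] pointing down, gripper open.
Joint ranges: [-179.83, 179.83], [-69.29, 118.12], [-61.27, 80.66], [-181.25, 117.63], [-171.15, -9.14], [-177.46, 177.46]. Speed limits (degrees/s): [159.86, 159.86, 180, 180, 180, 180].

## Interface

Orientations are given as a 3x3 rotation matrix whose columns are the frame's x, y, z axes.
In Python, from rig import r, imaging, models gives the robot as it stands. The module is installed in compiled form; this text tells all that it offers.
- The arm moves only by the tool arm_command, never from a script. Its arguments are lists of equal length, an entry for each row: "grip": the opening, from -1 (shut) to 1 (fully open); "dp": the shift along the world's x, y, z in mm, a list of three; "angular": the turn, a rotation vector about the world's x, y, z in rad, a list of three. In form: {"grip": [grip, ...], "dp": [[dx, dy, dz], ...], "angular": [[wx, wy, wz], ...]}. A call has 1 to 20 rows; each row is the pose to reach, as a shift and turn from the pose commanded when the call began; what a row does not reach only later rows make up. A row lasts 1/10 s, in which the tool goes at most 50 mm and 8.59 degrees, less where a joint would pass 70% of its speed; a pose out of reach is approached as far as the arm can. A call with a gripper value outside its range is refused whole. The fingers move at their own pace and stop on an object; the grip force is fixed at half the most. Time passes only in rows, so rows that repeat a pose let the fingers close. It gives the time, the measured TCP pose, the force, the opening and the grip force at its end, in the units of the state.
- r.state(): the state, without advancing time (a new reading comes with each control period).
- imaging.camera(name): name is "side" or "top"; returns the picture (384x512x3 uint8, blue, green, red); there is no depth.
- imaging.get_calibration(name): a dict with "K" (3x3 intrinsics, pixels), "R" (3x3) and "t" (3): a world point X has camera coordinates R X + t. Camera axes: x right, y down, z forward; pixel columns grow to the right and rows downward; lengths in m; the calibration is good to about 2 mm. A picture is of the moment at which its call begins. get_calibration takes no time and is no camera call.
- r.hand_in(): hands the job in; it is judged then, once.
Trained networks look in the newest picture that a camera, given by its name, has taken for a name from the list of things; names that differ only in an ending like _2 or _b are one class to them, and where a whole thing is asked for, a point or a joint stands for the part that bears it (a point fixed in the world has none). Each returns a list of dicts, best first, with "score" (0 to 1); they miss things now and then, are a little off and sometimes report something else, mostly with a low value. They report only what shows in the picture. A call takes as long as a camera call.
- models.find_in(target, camera): "bbox" ([left, top, right, bottom] in pixels, round what is visible of it).
- models.tip_of(target, camera): "uv" ([column, row] in pixels: a listed point, or the origin of a listed thing).
The state is a dict: "time": time; "joint_pos": joint angles; "qvel": joint speeds; "joint_efforts": joint torques, N m; "position": TCP position; "ee_rot": TCP orientation; "ft_force": force on the tool from outside, world axes, zero at the start; "moment": the same for the moment, N m; "opening": finger opening in m; "gripper_force": force on a finger pad.
Only numpy, scipy, OpenCV 4.12 (cv2) and the standard library are available. Lean on these libraries where they do the work, as an engineer would, in place of code of your own. Each camera call takes 0.05 s, during which the arm holds its last target. There are 200 camera calls.

## Task

Tidy up after the microscopy session: put both microscope objectives in the blue tray, both specimen pots in the red tray and the amber immersion-oil bottle in the yellow tray. Each must stand upright on the floor of its tray; set them down gently, do not drop them, and leave the cover-slip box and the tally counter where they are.

Things in the scene. Friction and masses are not known exactly. Their poses are not given: they have to be found in the camera images.
- objective_a: Blue-banded microscope objective standing nose up on the bench: a bright steel barrel 28 mm in diameter, straight sided from the bottom to 42 mm, then tapering to 14 mm at the top, 52 mm tall in all, about 120 g, with a blue band round the barrel and a blue tip round the lens. Its origin is the centre of its underside, z up; it is round, so its yaw has no meaning.
- objective_b: Yellow-banded microscope objective standing nose up on the bench: a bright steel barrel 28 mm in diameter, straight sided from the bottom to 42 mm, then tapering to 14 mm at the top, 52 mm tall in all, about 120 g, with a yellow band round the barrel and a yellow tip round the lens. Its origin is the centre of its underside, z up; it is round, so its yaw has no meaning.
- pot_a: Closed specimen pot standing upright: white body 39 mm in diameter with a paper label, and an orange screw lid 43 mm in diameter that takes up the heights 45 to 60 mm; 60 mm tall in all, about 50 g. Its origin is the centre of its underside, z up; it is round, so its yaw has no meaning.
- pot_b: Closed specimen pot standing upright: white body 39 mm in diameter with a paper label, and a green screw lid 43 mm in diameter that takes up the heights 45 to 60 mm; 60 mm tall in all, about 50 g. Its origin is the centre of its underside, z up; it is round, so its yaw has no meaning.
- oil_bottle: Small immersion-oil bottle of amber glass standing upright: body 34 mm in diameter with a paper label, straight sided from the bottom to 45 mm, a sloping shoulder to 53 mm and a black cap 20 mm in diameter on top; 70 mm tall in all, about 70 g. Its origin is the centre of its underside, z up; it is round, so its yaw has no meaning.
- tray_blue: Shallow open blue plastic tray fixed to the bench, outside 80 mm (its x) by 150 mm (its y), 16 mm high, walls and floor 4 mm thick (inside 72 by 142 mm). Its origin is the centre of its underside, z up; its inner floor is 4 mm above the origin.
- tray_red: Shallow open red plastic tray fixed to the bench, outside 80 mm (its x) by 150 mm (its y), 16 mm high, walls and floor 4 mm thick (inside 72 by 142 mm). Its origin is the centre of its underside, z up; its inner floor is 4 mm above the origin.
- tray_yellow: Shallow open yellow plastic tray fixed to the bench, outside 80 mm (its x) by 150 mm (its y), 16 mm high, walls and floor 4 mm thick (inside 72 by 142 mm). Its origin is the centre of its underside, z up; its inner floor is 4 mm above the origin.
- slide_box: Bystander: a closed grey box of cover slips with a white and green label on top, lying loose on the bench, 60 (x) by 50 (y) mm, 22 mm high. Origin at the centre of its underside.
- tally_counter: Bystander: a round aluminium hand tally counter lying loose on the bench, 48 mm in diameter, 26 mm high, with a push button 10 mm taller. Origin at the centre of its underside.

How it is judged:
By the outcome, as a careful person would: the job done as asked, in the order asked, and still so for the second after the job is handed in, with the robot touching nothing.
It also fails if it takes over 120 s, if anything falls off the work surface, if the arm or the gripper's body presses on something with over 40 N, if the wrist force passes 120 N, or if a joint passes its speed limit or range.

## Working session

There is one attempt and no reset: what is moved stays moved. The work goes in short steps, Python scripts to look and compute and a tool call to move; the robot and the scene stay as the last step left them, time stands still between calls to the robot, and variables do not carry over. Pictures are saved under pics/ and viewed, at most 14 in all, crops included, and the job is handed in when it is done.

Besides the shell and the picture viewer there is one more tool, called after ">>>" as name(argument=value, ...), one argument or row to a line, values as JSON. arm_command: Moves the arm, as the interface text tells. Its arguments: {"type":"object","properties":{"grip":{"type":"array"},"dp":{"type":"array"},"angular":{"type":"array"}},"required":["grip","dp","angular"]}

```bash
mkdir -p pics; python3 - <<'E'
from rig import r, imaging, models
import cv2,numpy as np
for c in("top","side"):
    cv2.imwrite(f"pics/{c}0.png",imaging.camera(c))
    k=imaging.get_calibration(c);print(c,np.round(k["K"],1).tolist(),np.round(k["R"],3).tolist(),np.round(k["t"],3))
    for n in["objective_a","pot_a","oil_bottle","tray_blue","tray_red","tray_yellow","slide_box","tally_counter"]:
        print(n,[(np.round(d["bbox"]).astype(int).tolist(),round(d["score"],2)) for d in models.find_in(n,c)[:3]],[(np.round(d["uv"],1).tolist(),round(d["score"],2)) for d in models.tip_of(n,c)[:3]])
s=r.state();print(s["time"],s["position"],s["ee_rot"],s["opening"],r.grip_point_offset)
E
```

```text
top [[379.9, 0.0, 253.5], [0.0, 379.9, 191.3], [0.0, 0.0, 1.0]] [[-0.073, -0.997, 0.001], [-0.976, 0.071, -0.206], [0.205, -0.016, -0.979]] [0.026 0.508 0.899]
objective_a [([155, 213, 170, 223], 0.52), ([341, 215, 352, 222], 0.48)] [([163.1, 216.4], 0.62), ([243.7, 154.4], 0.5), ([341.5, 220.1], 0.42)]
pot_a [([188, 208, 202, 224], 0.86)] [([259.0, 232.5], 0.79)]
oil_bottle [([289, 212, 306, 230], 0.54)] [([295.9, 220.8], 0.55)]
tray_blue [([136, 145, 192, 179], 0.57)] [([160.7, 161.5], 0.83)]
tray_red [([217, 136, 275, 171], 0.62)] [([246.8, 153.6], 0.87), ([295.2, 221.8], 0.38)]
tray_yellow [([304, 134, 368, 174], 0.62)] [([336.0, 154.3], 0.58)]
slide_box [([379, 195, 407, 228], 0.61)] [([390.2, 207.6], 0.65)]
tally_counter [([99, 218, 119, 238], 0.66)] [([110.8, 225.6], 0.69)]
side [[431.3, 0.0, 252.5], [0.0, 431.3, 197.1], [0.0, 0.0, 1.0]] [[-0.907, -0.421, -0.017], [-0.246, 0.563, -0.789], [0.342, -0.711, -0.614]] [0.468 0.176 0.867]
objective_a [([222, 270, 240, 299], 0.74), ([309, 158, 323, 176], 0.55)] [([228.4, 289.7], 0.8)]
pot_a [([280, 198, 299, 231], 0.92), ([240, 237, 260, 269], 0.88)] [([247.7, 262.5], 0.66), ([286.7, 221.0], 0.66)]
oil_bottle [([297, 175, 308, 203], 0.82)] [([305.8, 199.4], 0.56)]
tray_blue [([125, 239, 196, 302], 0.55)] [([164.2, 273.4], 0.8), ([212.0, 206.7], 0.58)]
tray_red [([183, 184, 245, 230], 0.95)] [([215.4, 206.5], 0.79)]
tray_yellow [([240, 145, 278, 177], 0.92)] [([259.0, 159.6], 0.9)]
slide_box [([316, 142, 339, 155], 0.75), ([280, 201, 299, 231], 0.71)] [([328.2, 150.2], 0.88)]
tally_counter [([185, 332, 215, 362], 0.9)] [([198.5, 347.9], 0.63)]
1.7 [ 0.14237094 -0.60854784  0.2225516 ] [[-9.73725862e-01 -2.27723398e-01  6.87692682e-06]
 [-2.27723398e-01  9.73725862e-01  6.70017664e-06]
 [-8.22202849e-06  4.95809812e-06 -1.00000000e+00]] 0.08726478939048073 0.0187
```

```bash
python3 - <<'E'
import cv2
cv2.imwrite("pics/top0z.png",cv2.resize(cv2.imread("pics/top0.png")[120:250,80:420],None,fx=2.35,fy=2.35,interpolation=2))
cv2.imwrite("pics/side0z.png",cv2.resize(cv2.imread("pics/side0.png")[130:380,110:350],None,fx=2.4,fy=2.4,interpolation=2))
E
```

```text
(no output)
```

View pics/top0z.png

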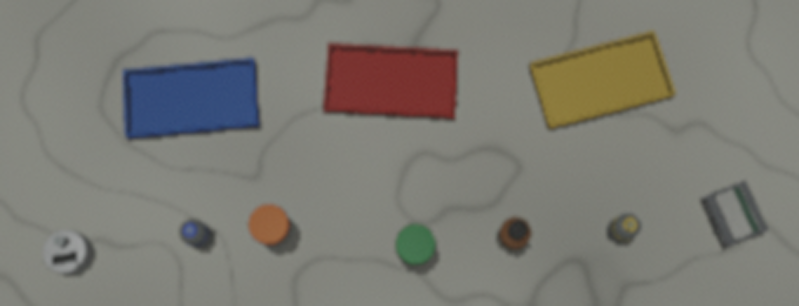

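View pics/side0z.png

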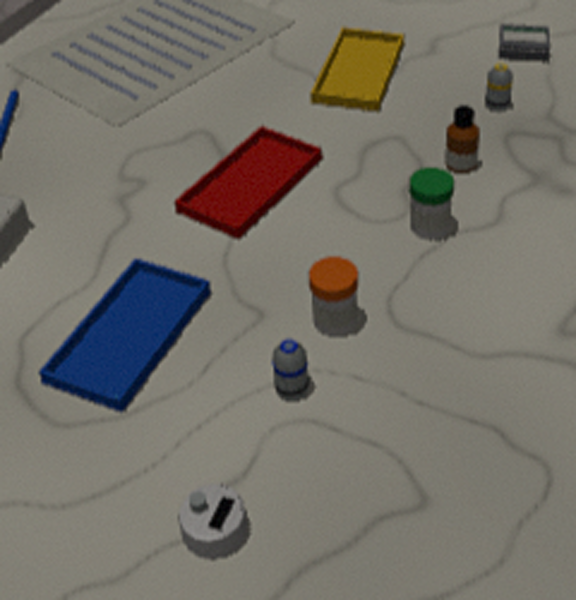

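```bash
cat > h.py <<'E'
from rig import r, imaging, models
import numpy as np, cv2
K={c:imaging.get_calibration(c) for c in("top","side")}
P={c:k["K"]@np.c_[k["R"],k["t"]] for c,k in K.items()}
def tri(a,b):
    X=cv2.triangulatePoints(P["top"],P["side"],np.float64(a).T,np.float64(b).T); X=(X[:3]/X[3]).T
    def pr(c,X): q=np.c_[X,np.ones(len(X))]@P[c].T; return q[:,:2]/q[:,2:]
    return X, np.hypot(*(pr("top",X)-a).T), np.hypot(*(pr("side",X)-b).T)
def onplane(c,uv,z):
    k=K[c];C=-k["R"].T@k["t"]; d=(np.linalg.inv(k["K"])@np.c_[uv,np.ones(len(uv))].T).T@k["R"]
    return C+d*((z-C[2])/d[:,2])[:,None]
E
cat > m.py <<'E'
from h import *
T=lambda L:np.array(L)/2.35+[80,120]
S=lambda L:np.array(L)/2.4+[110,130]
n=["obj_a","pot_a","pot_b","oil","obj_b"]
X,e,f=tri(T([(191,230),(269,224),(416,244),(516,231),(631,225)]),S([(289,345),(333,271),(432,184),(464,113),(500,70)]))
for q in zip(n,np.round(X*1000),e.round(1),f.round(1)):print(*q)
tr={"blue":([(124,70),(256,59),(260,128),(127,139)],[(42,378),(137,261),(210,285),(122,407)]),
"red":([(329,43),(458,50),(456,119),(324,112)],[(177,207),(263,128),(322,152),(238,235)]),
"yellow":([(530,64),(655,33),(674,96),(549,130)],[(313,100),(345,29),(404,35),(380,107)])}
for k,(a,b) in tr.items():
    X,e,f=tri(T(a),S(b)); d=X[1]+X[2]-X[0]-X[3]
    print(k,"ctr",(X.mean(0)*1000).round(),"corners",(X*1000).round().tolist(),"err",e.max().round(1),f.max().round(1))
    for c,uv in(("top",T(a)),("side",S(b))):
        Y=onplane(c,uv,.016); d=Y[1]+Y[2]-Y[0]-Y[3]
        print("  ",c,(Y.mean(0)*1000).round(),"long axis dir deg",np.degrees(np.arctan2(d[1],d[0])).round(1),(np.linalg.norm(d)/2).round(3))
E
python3 m.py
```

```text
obj_a [459. 222.  50.] 0.3 0.3
pot_a [459. 138.  59.] 0.5 0.5
pot_b [427. -14.  52.] 0.2 0.1
oil [ 431. -118.   67.] 0.5 0.4
obj_b [ 432. -243.   44.] 0.5 0.4
blue ctr [617. 228.   5.] corners [[655.0, 304.0, 4.0], [659.0, 153.0, 7.0], [578.0, 152.0, 6.0], [575.0, 302.0, 4.0]] err 0.8 0.8
   top [613. 225.  16.] long axis dir deg -89.2 0.149
   side [610. 235.  16.] long axis dir deg -87.5 0.15
red ctr [621.  -1.   6.] corners [[670.0, 67.0, 4.0], [650.0, -80.0, 10.0], [571.0, -70.0, 7.0], [591.0, 79.0, 3.0]] err 0.6 0.5
   top [618.  -1.  16.] long axis dir deg -97.4 0.148
   side [614.   9.  16.] long axis dir deg -96.1 0.152
yellow ctr [ 603. -241.    7.] corners [[630.0, -162.0, 1.0], [655.0, -308.0, 10.0], [578.0, -318.0, 14.0], [550.0, -175.0, 5.0]] err 0.4 0.3
   top [ 601. -239.   16.] long axis dir deg -79.2 0.148
   side [ 598. -229.   16.] long axis dir deg -78.0 0.159
```

```bash
cat >> m.py <<'E'
Z=[.052,.06,.06,.07,.052]
a=T([(191,230),(269,224),(416,244),(516,231),(631,225)]);b=S([(289,345),(333,271),(432,184),(464,113),(500,70)])
for i in range(5):print(n[i],*[(onplane(c,q[i:i+1],Z[i])[0,:2]*1000).round() for c,q in(("top",a),("side",b))])
E
python3 m.py|tail -5
```

```text
obj_a [458. 221.] [459. 223.]
pot_a [457. 138.] [459. 139.]
pot_b [425. -14.] [424.  -5.]
oil [ 430. -117.] [ 431. -113.]
obj_b [ 430. -241.] [ 430. -231.]
```

>>> arm_command(
  grip=[1, 1, 1, 1, 1, 1, 1, 1, 1, 1, 1, 1, 1, 1],
  dp=[
    [288, 370, -60],
    [288, 370, -60],
    [288, 370, -60],
    [288, 370, -60],
    [288, 370, -60],
    [288, 370, -60],
    [288, 370, -60],
    [288, 370, -60],
    [288, 370, -60],
    [288, 370, -60],
    [288, 370, -60],
    [288, 370, -60],
    [288, 370, -60],
    [288, 370, -60],
  ],
  angular=[
    [0, 0, 1.34],
    [0, 0, 1.34],
    [0, 0, 1.34],
    [0, 0, 1.34],
    [0, 0, 1.34],
    [0, 0, 1.34],
    [0, 0, 1.34],
    [0, 0, 1.34],
    [0, 0, 1.34],
    [0, 0, 1.34],
    [0, 0, 1.34],
    [0, 0, 1.34],
    [0, 0, 1.34],
    [0, 0, 1.34],
  ],
)

```text
time: 3.1
position: [0.4298, -0.2394, 0.1627]
ee_rot: [[-0.003, -1.0, 0.0], [-1.0, 0.003, -0.0], [0.0, -0.0, -1.0]]
ft_force: [0.5, -0.2, -0.1]
opening: 0.0869
gripper_force: 0.0
```

>>> arm_command(
  grip=[1, 1, 1, 1],
  dp=[
    [0, 0, -40],
    [0, 0, -80],
    [0, 0, -98],
    [0, 0, -98],
  ],
  angular=[
    [0, 0, 0],
    [0, 0, 0],
    [0, 0, 0],
    [0, 0, 0],
  ],
)

```text
time: 3.5
position: [0.4277, -0.2388, 0.0621]
ee_rot: [[-0.003, -1.0, -0.006], [-1.0, 0.003, 0.001], [-0.001, 0.006, -1.0]]
ft_force: [-0.5, 0.3, 0.5]
opening: 0.087
gripper_force: 0.0
```

```bash
python3 - <<'E'
from h import *
a=imaging.camera("top")[150:280,280:440];b=imaging.camera("side")[90:220,250:410]
cv2.imwrite("pics/chk1.png",cv2.resize(np.hstack([a,b]),None,fx=2.5,fy=2.5,interpolation=2))
E
```

```text
(no output)
```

View pics/chk1.png

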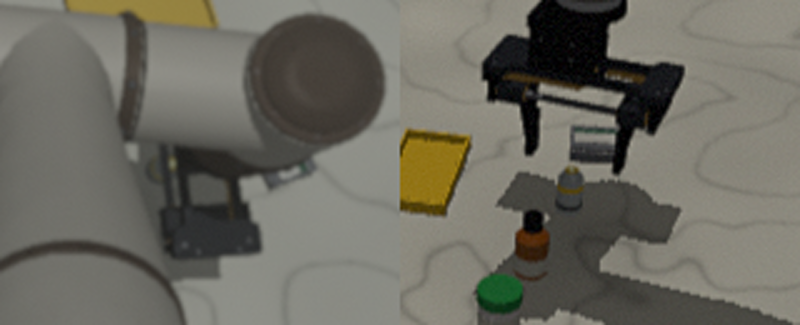

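```bash
python3 - <<'E'
from h import *
def pr(X): q=P["side"]@np.r_[X,1]; return (q[:2]/q[2]).round(1)
for dx in(-.05,0,.05): print(pr([.4277+dx,-.2388,.062]))
print(pr([.43,-.239,.052]),pr([.43,-.249,.052]),pr([.43,-.229,.052]))
E
```

```text
[338.6 158.8]
[320.3 154.7]
[302.5 150.8]
[319.2 157.7] [320.3 155.8] [318.  159.6]
```

>>> arm_command(
  grip=[1, 1, 1, 1, -1, -1, -1, -1, -1, -1, -1, -1],
  dp=[
    [0, 6, 0],
    [0, 6, -25],
    [0, 6, -50],
    [0, 6, -50],
    [0, 6, -50],
    [0, 6, -50],
    [0, 6, -50],
    [0, 6, -50],
    [0, 6, -50],
    [0, 6, -50],
    [0, 6, -50],
    [0, 6, -50],
  ],
  angular=[
    [0, 0, 0],
    [0, 0, 0],
    [0, 0, 0],
    [0, 0, 0],
    [0, 0, 0],
    [0, 0, 0],
    [0, 0, 0],
    [0, 0, 0],
    [0, 0, 0],
    [0, 0, 0],
    [0, 0, 0],
    [0, 0, 0],
  ],
)

```text
time: 4.8
position: [0.4303, -0.2326, 0.0145]
ee_rot: [[-0.001, -1.0, -0.0], [-1.0, 0.001, 0.0], [-0.0, 0.0, -1.0]]
ft_force: [-0.8, 0.4, 0.0]
opening: 0.0309
gripper_force: 0.0
```

>>> arm_command(
  grip=[-1, -1, -1, -1, -1, -1, -1],
  dp=[
    [0, 0, 0],
    [0, 0, 0],
    [0, 0, 0],
    [0, 0, 20],
    [0, 0, 60],
    [0, 0, 110],
    [0, 0, 110],
  ],
  angular=[
    [0, 0, 0],
    [0, 0, 0],
    [0, 0, 0],
    [0, 0, 0],
    [0, 0, 0],
    [0, 0, 0],
    [0, 0, 0],
  ],
)

```text
time: 5.5
position: [0.4349, -0.2338, 0.1309]
ee_rot: [[0.001, -1.0, 0.014], [-1.0, -0.001, -0.004], [0.004, -0.014, -1.0]]
ft_force: [1.6, -0.6, -1.6]
opening: 0.0272
gripper_force: 30.0
```

>>> arm_command(
  grip=[-1, -1, -1, -1, -1, -1, -1, -1, -1, -1, -1, -1, -1, -1, -1],
  dp=[
    [8, 18, 0],
    [18, 43, 0],
    [33, 78, 0],
    [50, 120, 0],
    [68, 163, 0],
    [86, 206, 0],
    [104, 249, 0],
    [122, 292, 0],
    [140, 335, 0],
    [156, 372, 0],
    [168, 402, 0],
    [177, 421, 0],
    [181, 430, 0],
    [181, 430, 0],
    [181, 430, 0],
  ],
  angular=[
    [0, 0, 0],
    [0, 0, 0],
    [0, 0, 0],
    [0, 0, 0],
    [0, 0, 0],
    [0, 0, 0],
    [0, 0, 0],
    [0, 0, 0],
    [0, 0, 0],
    [0, 0, 0],
    [0, 0, 0],
    [0, 0, 0],
    [0, 0, 0],
    [0, 0, 0],
    [0, 0, 0],
  ],
)

```text
time: 7.0
position: [0.6106, 0.1965, 0.124]
ee_rot: [[-0.002, -1.0, -0.002], [-1.0, 0.002, -0.001], [0.001, 0.002, -1.0]]
ft_force: [0.1, -0.3, -1.3]
opening: 0.0272
gripper_force: 30.0
```

>>> arm_command(
  grip=[-1, -1, -1, -1, -1, -1],
  dp=[
    [0, 0, -15],
    [0, 0, -45],
    [0, 0, -75],
    [0, 0, -88],
    [0, 0, -88],
    [0, 0, -88],
  ],
  angular=[
    [0, 0, 0],
    [0, 0, 0],
    [0, 0, 0],
    [0, 0, 0],
    [0, 0, 0],
    [0, 0, 0],
  ],
)

```text
time: 7.6
position: [0.6122, 0.1972, 0.0377]
ee_rot: [[-0.001, -1.0, 0.002], [-1.0, 0.001, 0.0], [-0.0, -0.002, -1.0]]
ft_force: [0.9, 0.6, -0.5]
opening: 0.0272
gripper_force: 30.0
```

```bash
python3 - <<'E'
from h import *
b=imaging.camera("side")[170:330,90:290]
cv2.imwrite("pics/chk2.png",cv2.resize(b,None,fx=3,fy=3,interpolation=2))
print(r.state()["position"],r.state()["ft_force"])
E
```

```text
[0.61254455 0.1976171  0.03831937] [ 0.66380958 -0.29982897 -1.28370728]
```

View pics/chk2.png

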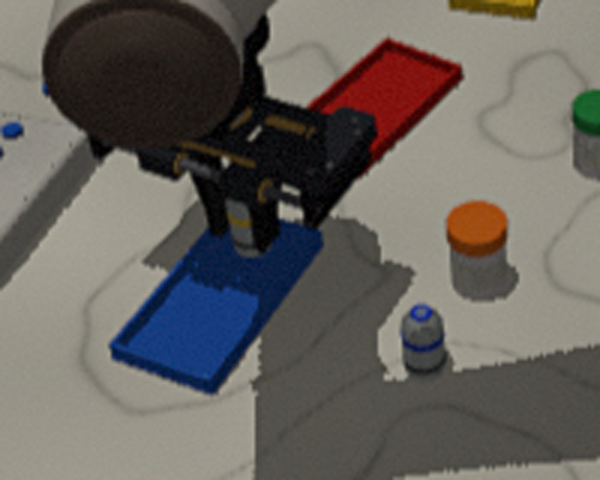

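>>> arm_command(
  grip=[-1, -1, -1, -1, -1, -1, -1, -1, -1],
  dp=[
    [0, 0, -4],
    [0, 0, -8],
    [0, 0, -11],
    [0, 0, -13],
    [0, 0, -15],
    [0, 0, -16],
    [0, 0, -17],
    [0, 0, -18],
    [0, 0, -18],
  ],
  angular=[
    [0, 0, 0],
    [0, 0, 0],
    [0, 0, 0],
    [0, 0, 0],
    [0, 0, 0],
    [0, 0, 0],
    [0, 0, 0],
    [0, 0, 0],
    [0, 0, 0],
  ],
)

```text
time: 8.55
position: [0.6114, 0.1975, 0.0186]
ee_rot: [[-0.001, -1.0, 0.0], [-1.0, 0.001, 0.0], [-0.0, -0.0, -1.0]]
ft_force: [0.2, 0.4, -1.4]
opening: 0.0268
gripper_force: 30.0
```

>>> arm_command(
  grip=[-1, -1, -1, -1],
  dp=[
    [0, 0, 0],
    [0, 0, -0.5],
    [0, 0, -1],
    [0, 0, -1],
  ],
  angular=[
    [0, 0, 0],
    [0, 0, 0],
    [0, 0, 0],
    [0, 0, 0],
  ],
)

```text
time: 8.95
position: [0.6115, 0.1975, 0.0185]
ee_rot: [[-0.001, -1.0, 0.0], [-1.0, 0.001, -0.0], [0.0, -0.0, -1.0]]
ft_force: [-2.7, -0.1, 4.7]
opening: 0.0272
gripper_force: 30.0
```

>>> arm_command(
  grip=[0.3, 0.3, 0.3, 0.3, 0.3, 0.3, 0.3, 0.3, 1, 1, 1, 1, 1, 1],
  dp=[
    [0, 0, 0],
    [0, 0, 0],
    [0, 0, 0],
    [0, 0, 0],
    [0, 0, 10],
    [0, 0, 40],
    [0, 0, 80],
    [0, 0, 95],
    [-40, 7, 95],
    [-85, 15, 95],
    [-130, 23, 95],
    [-152, 26, 95],
    [-152, 26, 95],
    [-152, 26, 95],
  ],
  angular=[
    [0, 0, 0],
    [0, 0, 0],
    [0, 0, 0],
    [0, 0, 0],
    [0, 0, 0],
    [0, 0, 0],
    [0, 0, 0],
    [0, 0, 0],
    [0, 0, 0],
    [0, 0, 0],
    [0, 0, 0],
    [0, 0, 0],
    [0, 0, 0],
    [0, 0, 0],
  ],
)

```text
time: 10.35
position: [0.4599, 0.2241, 0.1137]
ee_rot: [[0.0, -1.0, 0.002], [-1.0, -0.0, 0.001], [-0.001, -0.002, -1.0]]
ft_force: [-0.2, 0.6, 0.6]
opening: 0.086
gripper_force: 0.0
```

```bash
python3 - <<'E'
from h import *
b=imaging.camera("side")[170:330,90:290]
cv2.imwrite("pics/chk3.png",cv2.resize(b,None,fx=3,fy=3,interpolation=2))
E
```

```text
(no output)
```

View pics/chk3.png

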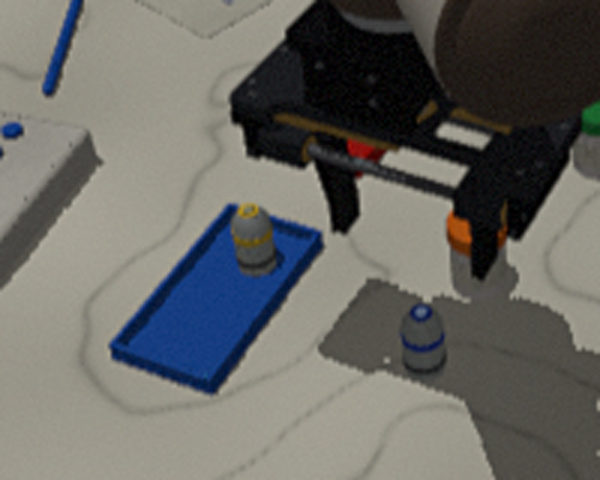

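>>> arm_command(
  grip=[1, 1, 1, 1, 1, -1, -1, -1, -1, -1, -1, -1, -1, -1, -1, -1],
  dp=[
    [0, 0, -30],
    [0, 0, -65],
    [0, 0, -88],
    [0, 0, -98],
    [0, 0, -98],
    [0, 0, -98],
    [0, 0, -98],
    [0, 0, -98],
    [0, 0, -98],
    [0, 0, -98],
    [0, 0, -98],
    [0, 0, -98],
    [0, 0, -98],
    [0, 0, -98],
    [0, 0, -98],
    [0, 0, -98],
  ],
  angular=[
    [0, 0, 0],
    [0, 0, 0],
    [0, 0, 0],
    [0, 0, 0],
    [0, 0, 0],
    [0, 0, 0],
    [0, 0, 0],
    [0, 0, 0],
    [0, 0, 0],
    [0, 0, 0],
    [0, 0, 0],
    [0, 0, 0],
    [0, 0, 0],
    [0, 0, 0],
    [0, 0, 0],
    [0, 0, 0],
  ],
)

```text
time: 12.0
position: [0.4593, 0.2234, 0.0145]
ee_rot: [[-0.001, -1.0, -0.0], [-1.0, 0.001, -0.0], [0.0, 0.0, -1.0]]
ft_force: [0.2, -0.2, -0.1]
opening: 0.0271
gripper_force: 30.0
```

>>> arm_command(
  grip=[-1, -1, -1, -1, -1, -1, -1, -1, -1, -1, -1, -1, -1, -1, -1],
  dp=[
    [0, 0, 15],
    [0, 0, 45],
    [0, 0, 75],
    [0, 0, 90],
    [15, 4, 90],
    [45, 13, 90],
    [80, 23, 90],
    [115, 33, 90],
    [143, 41, 90],
    [155, 44, 90],
    [155, 44, 90],
    [155, 44, 75],
    [155, 44, 45],
    [155, 44, 24],
    [155, 44, 24],
  ],
  angular=[
    [0, 0, 0],
    [0, 0, 0],
    [0, 0, 0],
    [0, 0, 0],
    [0, 0, 0],
    [0, 0, 0],
    [0, 0, 0],
    [0, 0, 0],
    [0, 0, 0],
    [0, 0, 0],
    [0, 0, 0],
    [0, 0, 0],
    [0, 0, 0],
    [0, 0, 0],
    [0, 0, 0],
  ],
)

```text
time: 13.5
position: [0.6108, 0.2656, 0.0347]
ee_rot: [[-0.002, -1.0, -0.008], [-1.0, 0.002, -0.004], [0.004, 0.008, -1.0]]
ft_force: [0.0, -0.2, -2.3]
opening: 0.0272
gripper_force: 30.0
```

>>> arm_command(
  grip=[-1, -1, -1, -1, -1, -1, -1, -1, -1, -1],
  dp=[
    [0, 0, -4],
    [0, 0, -8],
    [0, 0, -12],
    [0, 0, -15],
    [0, 0, -17],
    [0, 0, -18],
    [0, 0, -19],
    [0, 0, -20],
    [0, 0, -21],
    [0, 0, -21],
  ],
  angular=[
    [0, 0, 0],
    [0, 0, 0],
    [0, 0, 0],
    [0, 0, 0],
    [0, 0, 0],
    [0, 0, 0],
    [0, 0, 0],
    [0, 0, 0],
    [0, 0, 0],
    [0, 0, 0],
  ],
)

```text
time: 14.5
position: [0.6145, 0.2675, 0.0186]
ee_rot: [[-0.001, -1.0, 0.0], [-1.0, 0.001, 0.0], [-0.0, -0.0, -1.0]]
ft_force: [-2.0, -0.6, 4.5]
opening: 0.0267
gripper_force: 30.0
```

>>> arm_command(
  grip=[0.3, 0.3, 0.3, 0.3, 0.3, 0.3, 0.3, 0.3, 1, 1, 1, 1, 1, 1],
  dp=[
    [0, 0, 0],
    [0, 0, 0],
    [0, 0, 0],
    [0, 0, 0],
    [0, 0, 10],
    [0, 0, 40],
    [0, 0, 80],
    [0, 0, 95],
    [-35, -29, 95],
    [-73, -60, 95],
    [-111, -92, 95],
    [-145, -120, 95],
    [-155, -128, 95],
    [-155, -128, 95],
  ],
  angular=[
    [0, 0, 0],
    [0, 0, 0],
    [0, 0, 0],
    [0, 0, 0],
    [0, 0, 0],
    [0, 0, 0],
    [0, 0, 0],
    [0, 0, 0],
    [0, 0, 0],
    [0, 0, 0],
    [0, 0, 0],
    [0, 0, 0],
    [0, 0, 0],
    [0, 0, 0],
  ],
)

```text
time: 15.9
position: [0.4585, 0.1385, 0.1137]
ee_rot: [[-0.001, -1.0, 0.001], [-1.0, 0.001, 0.001], [-0.001, -0.001, -1.0]]
ft_force: [1.3, 0.2, 0.9]
opening: 0.086
gripper_force: 0.0
```

>>> arm_command(
  grip=[1, 1, 1, 1, -1, -1, -1, -1, -1, -1, -1, -1, -1, -1],
  dp=[
    [0, 0, -30],
    [0, 0, -65],
    [0, 0, -80],
    [0, 0, -80],
    [0, 0, -80],
    [0, 0, -80],
    [0, 0, -80],
    [0, 0, -80],
    [0, 0, -80],
    [0, 0, -80],
    [0, 0, -80],
    [0, 0, -80],
    [0, 0, -80],
    [0, 0, -80],
  ],
  angular=[
    [0, 0, 0],
    [0, 0, 0],
    [0, 0, 0],
    [0, 0, 0],
    [0, 0, 0],
    [0, 0, 0],
    [0, 0, 0],
    [0, 0, 0],
    [0, 0, 0],
    [0, 0, 0],
    [0, 0, 0],
    [0, 0, 0],
    [0, 0, 0],
    [0, 0, 0],
  ],
)

```text
time: 17.3
position: [0.4594, 0.1395, 0.0327]
ee_rot: [[-0.001, -1.0, 0.0], [-1.0, 0.001, 0.0], [-0.0, -0.0, -1.0]]
ft_force: [-1.3, 0.2, 2.7]
opening: 0.042
gripper_force: 30.0
```

>>> arm_command(
  grip=[-1, -1, -1, -1, -1, -1, -1, -1, -1, -1, -1, -1, -1, -1, -1],
  dp=[
    [0, 0, 15],
    [0, 0, 45],
    [0, 0, 75],
    [0, 0, 80],
    [15, -9, 80],
    [45, -28, 80],
    [80, -50, 80],
    [115, -71, 80],
    [145, -90, 80],
    [161, -100, 80],
    [161, -100, 80],
    [161, -100, 65],
    [161, -100, 40],
    [161, -100, 24],
    [161, -100, 24],
  ],
  angular=[
    [0, 0, 0],
    [0, 0, 0],
    [0, 0, 0],
    [0, 0, 0],
    [0, 0, 0],
    [0, 0, 0],
    [0, 0, 0],
    [0, 0, 0],
    [0, 0, 0],
    [0, 0, 0],
    [0, 0, 0],
    [0, 0, 0],
    [0, 0, 0],
    [0, 0, 0],
    [0, 0, 0],
  ],
)

```text
time: 18.8
position: [0.6171, 0.0393, 0.0531]
ee_rot: [[-0.001, -1.0, -0.008], [-1.0, 0.001, -0.001], [0.001, 0.008, -1.0]]
ft_force: [0.3, 0.3, -0.8]
opening: 0.0415
gripper_force: 30.0
```

>>> arm_command(
  grip=[-1, -1, -1, -1, -1, -1, -1, -1, -1, -1],
  dp=[
    [0, 0, -4],
    [0, 0, -8],
    [0, 0, -12],
    [0, 0, -15],
    [0, 0, -17],
    [0, 0, -18],
    [0, 0, -19],
    [0, 0, -20],
    [0, 0, -21],
    [0, 0, -21],
  ],
  angular=[
    [0, 0, 0],
    [0, 0, 0],
    [0, 0, 0],
    [0, 0, 0],
    [0, 0, 0],
    [0, 0, 0],
    [0, 0, 0],
    [0, 0, 0],
    [0, 0, 0],
    [0, 0, 0],
  ],
)

```text
time: 19.8
position: [0.6206, 0.0394, 0.0368]
ee_rot: [[-0.001, -1.0, 0.001], [-1.0, 0.001, -0.0], [0.0, -0.001, -1.0]]
ft_force: [-2.2, -0.0, 4.9]
opening: 0.042
gripper_force: 30.0
```

```bash
python3 - <<'E'
from h import *
b=imaging.camera("side")[150:310,110:310]
cv2.imwrite("pics/chk4.png",cv2.resize(b,None,fx=3,fy=3,interpolation=2))
E
```

```text
(no output)
```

View pics/chk4.png

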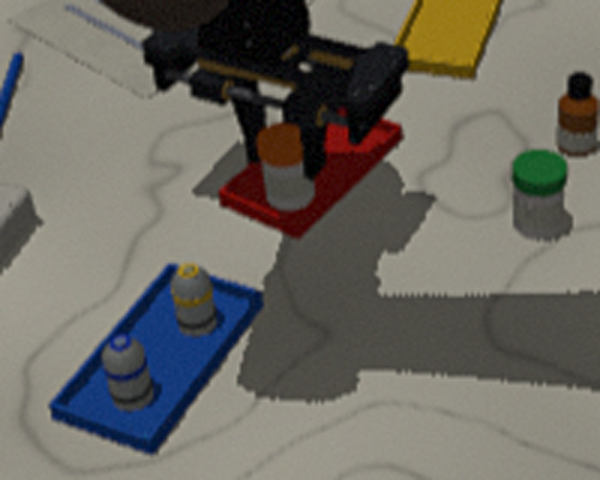

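>>> arm_command(
  grip=[0.6, 0.6, 0.6, 0.6, 0.6, 0.6, 0.6, 1, 1, 1, 1, 1, 1, 1],
  dp=[
    [0, 0, 0],
    [0, 0, 0],
    [0, 0, 0],
    [0, 0, 0],
    [0, 0, 10],
    [0, 0, 40],
    [0, 0, 77],
    [-20, -5, 77],
    [-65, -15, 77],
    [-110, -25, 77],
    [-155, -36, 77],
    [-190, -44, 77],
    [-196, -45, 77],
    [-196, -45, 77],
  ],
  angular=[
    [0, 0, 0],
    [0, 0, 0],
    [0, 0, 0],
    [0, 0, 0],
    [0, 0, 0],
    [0, 0, 0],
    [0, 0, 0],
    [0, 0, 0],
    [0, 0, 0],
    [0, 0, 0],
    [0, 0, 0],
    [0, 0, 0],
    [0, 0, 0],
    [0, 0, 0],
  ],
)

```text
time: 21.25
position: [0.4241, -0.0056, 0.1136]
ee_rot: [[-0.0, -1.0, 0.002], [-1.0, 0.0, 0.001], [-0.001, -0.002, -1.0]]
ft_force: [1.3, 0.6, -0.0]
opening: 0.087
gripper_force: 0.0
```

>>> arm_command(
  grip=[1, 1, 1, 1, -1, -1, -1, -1, -1, -1, -1, -1, -1, -1],
  dp=[
    [0, 0, -30],
    [0, 0, -65],
    [0, 0, -80],
    [0, 0, -80],
    [0, 0, -80],
    [0, 0, -80],
    [0, 0, -80],
    [0, 0, -80],
    [0, 0, -80],
    [0, 0, -80],
    [0, 0, -80],
    [0, 0, -80],
    [0, 0, -80],
    [0, 0, -80],
  ],
  angular=[
    [0, 0, 0],
    [0, 0, 0],
    [0, 0, 0],
    [0, 0, 0],
    [0, 0, 0],
    [0, 0, 0],
    [0, 0, 0],
    [0, 0, 0],
    [0, 0, 0],
    [0, 0, 0],
    [0, 0, 0],
    [0, 0, 0],
    [0, 0, 0],
    [0, 0, 0],
  ],
)

```text
time: 22.65
position: [0.4246, -0.0055, 0.0327]
ee_rot: [[-0.001, -1.0, 0.0], [-1.0, 0.001, 0.0], [-0.0, -0.0, -1.0]]
ft_force: [0.3, 0.4, 3.8]
opening: 0.0417
gripper_force: 29.9
```

>>> arm_command(
  grip=[-1, -1, -1, -1, -1, -1, -1, -1, -1, -1, -1, -1, -1, -1, -1, -1],
  dp=[
    [0, 0, 15],
    [0, 0, 45],
    [0, 0, 75],
    [0, 0, 80],
    [15, -2, 80],
    [45, -5, 80],
    [85, -9, 80],
    [125, -14, 80],
    [160, -18, 80],
    [180, -20, 80],
    [188, -21, 80],
    [188, -21, 80],
    [188, -21, 65],
    [188, -21, 40],
    [188, -21, 24],
    [188, -21, 24],
  ],
  angular=[
    [0, 0, 0],
    [0, 0, 0],
    [0, 0, 0],
    [0, 0, 0],
    [0, 0, 0],
    [0, 0, 0],
    [0, 0, 0],
    [0, 0, 0],
    [0, 0, 0],
    [0, 0, 0],
    [0, 0, 0],
    [0, 0, 0],
    [0, 0, 0],
    [0, 0, 0],
    [0, 0, 0],
    [0, 0, 0],
  ],
)

```text
time: 24.25
position: [0.6087, -0.0267, 0.054]
ee_rot: [[-0.002, -1.0, -0.007], [-1.0, 0.002, -0.001], [0.001, 0.007, -1.0]]
ft_force: [0.3, -0.7, -1.0]
opening: 0.0416
gripper_force: 30.0
```

>>> arm_command(
  grip=[-1, -1, -1, -1, -1, -1, -1, -1, -1, -1],
  dp=[
    [0, 0, -4],
    [0, 0, -8],
    [0, 0, -12],
    [0, 0, -15],
    [0, 0, -17],
    [0, 0, -18],
    [0, 0, -19],
    [0, 0, -20],
    [0, 0, -21],
    [0, 0, -21],
  ],
  angular=[
    [0, 0, 0],
    [0, 0, 0],
    [0, 0, 0],
    [0, 0, 0],
    [0, 0, 0],
    [0, 0, 0],
    [0, 0, 0],
    [0, 0, 0],
    [0, 0, 0],
    [0, 0, 0],
  ],
)

```text
time: 25.25
position: [0.6127, -0.0266, 0.0367]
ee_rot: [[-0.001, -1.0, 0.001], [-1.0, 0.001, -0.0], [0.0, -0.001, -1.0]]
ft_force: [-0.8, -0.0, 5.0]
opening: 0.0415
gripper_force: 29.9
```

>>> arm_command(
  grip=[0.6, 0.6, 0.6, 0.6, 0.6, 0.6, 0.6, 1, 1, 1, 1, 1, 1, 1],
  dp=[
    [0, 0, 0],
    [0, 0, 0],
    [0, 0, 0],
    [0, 0, 0],
    [0, 0, 10],
    [0, 0, 40],
    [0, 0, 82],
    [-20, -10, 82],
    [-60, -29, 82],
    [-105, -50, 82],
    [-145, -69, 82],
    [-175, -83, 82],
    [-181, -86, 82],
    [-181, -86, 82],
  ],
  angular=[
    [0, 0, 0],
    [0, 0, 0],
    [0, 0, 0],
    [0, 0, 0],
    [0, 0, 0],
    [0, 0, 0],
    [0, 0, 0],
    [0, 0, 0],
    [0, 0, 0],
    [0, 0, 0],
    [0, 0, 0],
    [0, 0, 0],
    [0, 0, 0],
    [0, 0, 0],
  ],
)

```text
time: 26.65
position: [0.4311, -0.113, 0.1186]
ee_rot: [[-0.002, -1.0, 0.002], [-1.0, 0.002, -0.0], [0.0, -0.002, -1.0]]
ft_force: [0.8, -0.5, -0.3]
opening: 0.087
gripper_force: 0.0
```

>>> arm_command(
  grip=[1, 1, 1, 1, 1, -1, -1, -1, -1, -1, -1, -1, -1, -1, -1, -1],
  dp=[
    [0, 0, -30],
    [0, 0, -65],
    [0, 0, -92],
    [0, 0, -102],
    [0, 0, -102],
    [0, 0, -102],
    [0, 0, -102],
    [0, 0, -102],
    [0, 0, -102],
    [0, 0, -102],
    [0, 0, -102],
    [0, 0, -102],
    [0, 0, -102],
    [0, 0, -102],
    [0, 0, -102],
    [0, 0, -102],
  ],
  angular=[
    [0, 0, 0],
    [0, 0, 0],
    [0, 0, 0],
    [0, 0, 0],
    [0, 0, 0],
    [0, 0, 0],
    [0, 0, 0],
    [0, 0, 0],
    [0, 0, 0],
    [0, 0, 0],
    [0, 0, 0],
    [0, 0, 0],
    [0, 0, 0],
    [0, 0, 0],
    [0, 0, 0],
    [0, 0, 0],
  ],
)

```text
time: 28.25
position: [0.4314, -0.1126, 0.0156]
ee_rot: [[-0.001, -1.0, 0.0], [-1.0, 0.001, -0.0], [0.0, -0.0, -1.0]]
ft_force: [-0.6, -0.9, 0.5]
opening: 0.033
gripper_force: 30.0
```

>>> arm_command(
  grip=[-1, -1, -1, -1, -1, -1, -1, -1, -1, -1, -1, -1, -1, -1, -1, -1],
  dp=[
    [0, 0, 15],
    [0, 0, 45],
    [0, 0, 75],
    [0, 0, 90],
    [15, -11, 90],
    [45, -32, 90],
    [80, -57, 90],
    [115, -82, 90],
    [145, -104, 90],
    [163, -117, 90],
    [169, -121, 90],
    [169, -121, 90],
    [169, -121, 75],
    [169, -121, 45],
    [169, -121, 24],
    [169, -121, 24],
  ],
  angular=[
    [0, 0, 0],
    [0, 0, 0],
    [0, 0, 0],
    [0, 0, 0],
    [0, 0, 0],
    [0, 0, 0],
    [0, 0, 0],
    [0, 0, 0],
    [0, 0, 0],
    [0, 0, 0],
    [0, 0, 0],
    [0, 0, 0],
    [0, 0, 0],
    [0, 0, 0],
    [0, 0, 0],
    [0, 0, 0],
  ],
)

```text
time: 29.85
position: [0.5965, -0.232, 0.0364]
ee_rot: [[-0.001, -1.0, -0.008], [-1.0, 0.001, 0.002], [-0.002, 0.008, -1.0]]
ft_force: [-0.8, 0.2, -0.9]
opening: 0.0333
gripper_force: 30.0
```

>>> arm_command(
  grip=[-1, -1, -1, -1, -1, -1, -1, -1, -1, -1],
  dp=[
    [0, 0, -4],
    [0, 0, -8],
    [0, 0, -12],
    [0, 0, -15],
    [0, 0, -17],
    [0, 0, -18],
    [0, 0, -19],
    [0, 0, -20],
    [0, 0, -21],
    [0, 0, -21],
  ],
  angular=[
    [0, 0, 0],
    [0, 0, 0],
    [0, 0, 0],
    [0, 0, 0],
    [0, 0, 0],
    [0, 0, 0],
    [0, 0, 0],
    [0, 0, 0],
    [0, 0, 0],
    [0, 0, 0],
  ],
)

```text
time: 30.85
position: [0.6005, -0.2336, 0.0196]
ee_rot: [[-0.001, -1.0, 0.0], [-1.0, 0.001, -0.0], [0.0, -0.0, -1.0]]
ft_force: [-1.9, 0.4, 5.2]
opening: 0.0335
gripper_force: 30.0
```

Release, back off clear of everything.

>>> arm_command(
  grip=[0.4, 0.4, 0.4, 0.4, 0.4, 0.4, 0.4, 0.4, 0.4, 0.4, 0.4, 0.4, 0.4, 0.4, 0.4],
  dp=[
    [0, 0, 0],
    [0, 0, 0],
    [0, 0, 0],
    [0, 0, 0],
    [0, 0, 10],
    [0, 0, 40],
    [0, 0, 80],
    [0, 0, 120],
    [0, 0, 160],
    [-40, -20, 180],
    [-80, -60, 180],
    [-120, -110, 180],
    [-150, -150, 180],
    [-150, -150, 180],
    [-150, -150, 180],
  ],
  angular=[
    [0, 0, 0],
    [0, 0, 0],
    [0, 0, 0],
    [0, 0, 0],
    [0, 0, 0],
    [0, 0, 0],
    [0, 0, 0],
    [0, 0, 0],
    [0, 0, 0],
    [0, 0, 0],
    [0, 0, 0],
    [0, 0, 0],
    [0, 0, 0],
    [0, 0, 0],
    [0, 0, 0],
  ],
)

```text
time: 32.35
position: [0.4484, -0.3856, 0.1994]
ee_rot: [[-0.005, -1.0, 0.001], [-1.0, 0.005, -0.001], [0.001, -0.001, -1.0]]
ft_force: [0.2, 0.5, 0.2]
opening: 0.0607
gripper_force: 0.0
```

```bash
python3 - <<'E'
from h import *
a=imaging.camera("top")[110:260,80:420];b=imaging.camera("side")[110:380,110:370]
cv2.imwrite("pics/endt.png",cv2.resize(a,None,fx=2.3,fy=2.3,interpolation=2));cv2.imwrite("pics/ends.png",cv2.resize(b,None,fx=2.2,fy=2.2,interpolation=2))
E
```

```text
(no output)
```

View pics/endt.png

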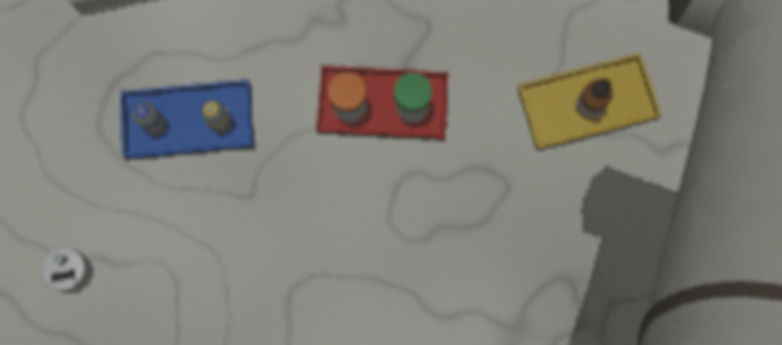

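View pics/ends.png

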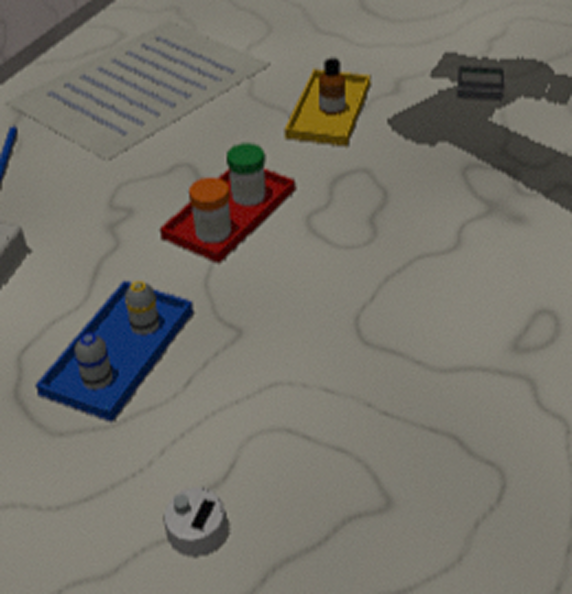

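Both views show all five things standing upright inside their trays. In the side crop, the objectives are at (93,360) and (142,308), the pots at (211,212) and (247,176), and the bottle at (332,88). The slide box and tally counter have not moved.

```bash
python3 -c "
from rig import r
print(r.hand_in())"
```

```text
the job is handed in; nothing more can be done
None
```

The job is handed in: both objectives stand upright in the blue tray, both pots in the red and the oil bottle in the yellow, with the cover-slip box and tally counter left where they were.

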